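# Slide the thread box round the table fixtures and press its new edging

## Task

Without lifting it, slide the square wooden thread box along the table and into the wooden bay, light edging strip first; neither the box nor the robot may touch the three small fixed things on the way, and leave the loose things alone. The strip is freshly glued: press it squarely on the bay's end bar with a steady push of about 14 newtons for two seconds, and never push or knock the box or the bay harder than 22. Leave the box fully home and let go.

Things in the scene. Friction and masses are not known exactly. Their poses are not given: they have to be found in the camera images.
- box: Square lidded box of medium-brown wood, 100 x 100, 45 high, about 0.35 kg, loose, too wide to grasp; sliding it takes about 2.5 to 8 N (more when the pusher also bears down), and that share of a push does not reach the bar. Origin at the centre of its underside. Its +x face is the light edging strip to be pressed on the end bar. It starts left or right of the bay's axis, nearer the robot than the bay, in the lane, turned up to 0.25 rad from the bay's axes.
- bay: Fixed bay of light wood, open to its -x (robot's) side; its x is within 0.12 rad of world x. Origin on the table; the box, once home on the end bar, has its axes along the bay's and its origin 0 to 35 mm before the bay's. Two rails 26 high run from x = -35 to +115, inner faces at y = +-56.5 (6.5 free each side of the box), outer +-78.5; mouth flared to inner y about +-68 at x = -59.
- bar_back (a point): Point on the bay's axis, 50 mm beyond its origin, 20 mm up: where the inner face of the end bar stands when the bar is set fully back. The bar (light wood, 165 long, 32 thick, 40 high, lying across the rails, two wing screws) is clamped somewhere between there and 35 mm nearer the mouth; its setting is not measured and must be felt. Once clamped it is rigid. Axes as the bay's.
- lane (a point): Point on the table on the bay's axis, 158 mm before its origin: middle of the free lane (about 150 mm wide) that runs along the bay's y between the fixed things, from where the box can be slid straight into the bay. Axes as the bay's.
- tin: Round pin tin of bare metal, 60 across, 42 high, fixed to the table; origin at the centre of its underside. Not to be touched. Tin, bobbin block and weight swap places at random: one stands to each side before the bay's mouth, one nearer the robot, on the left of the bay's axis.
- bobbins: Dark wooden block 54 by 54 with four white bobbins on pins, 47 high overall, fixed to the table; origin at the centre of its underside. Not to be touched.
- weight: Dark steel pressing weight 56 (x) by 40 (y), 44 high with its small round knob, fixed to the table; origin at the centre of its underside. Not to be touched.
- spool: Big white thread spool standing on end, 48 across, 55 high, loose, on the other side of the bay's axis from the box; origin at the centre of its underside. Leave alone.
- reel: Small wooden reel standing on end, 32 across, 35 high, loose; origin at the centre of its underside. Leave alone.
- creaser: Dark wooden creasing stick lying on the table along its x axis, about 135 long, 14 wide, 9 high, loose; origin on its underside, 55 from its blunt end. Leave alone.
Things that resemble listed ones, but are neither listed nor needed, are in the scene too. What is meant by the box is not green or red, and is the smaller of those in its own colour.

How it is judged (in metres and radians):
On the way, in this order (a step that is already met when the one before it is completed fails the run):
1. the box stands in the bay's mouth, lying on the table between the rails (y of box in the frame of bay between -0.012 and 0.012 m and height (world z) of box below 0.006 m and x of box in the frame of bay above -0.05 m), for 0.05 s.
2. the box's strip is pressed squarely on the end bar with more than 3.5 N for one second without a break (y of box in the frame of bay between -0.012 and 0.012 m and height (world z) of box below 0.006 m and x of bar_c0 in the frame of box below 0.069 m and angle between the x axis of box and the x axis of bay, either way round below 0.05 rad and contact force between box and bar_c0 above 3.5 N), for 1 s.
At the end, for the whole second after the job is handed in: The box lies flat on the table in the bay, its strip within 3 mm of the end bar's inner face (the bar's centre, geom bar_c0, is 16 mm behind that face, so under 69 mm from the box's origin), within 12 mm of the bay's axis and 0.05 rad of its direction, at rest and released (y of box in the frame of bay between -0.012 and 0.012 m and height (world z) of box below 0.006 m and x of bar_c0 in the frame of box below 0.069 m and angle between the x axis of box and the x axis of bay, either way round below 0.05 rad and linear speed of box below 0.01 m/s and contact force between box and the fingers below 0.2 N); the robot touches nothing.
It fails at once if the box is pushed or knocked by the fingers, or pressed on the bay, with more than 22 N (contact force between box and bay above 22 N or contact force between box and the fingers above 22 N).
It fails at once if the box is lifted or tipped off the table (height (world z) of box above 0.008 m or angle between box's own z axis and vertical above 0.12 rad).
It fails at once if a fixed thing (tin, bobbin block or weight) is touched by the box, the robot or anything else (contact force between any of tin, bobbins, weight and anything else above 0.5 N).
It fails at once if the spool, the reel or the creaser is moved by more than 8 mm (distance of any of spool, reel, creaser from where it was at the start of the episode above 0.008 m).
It also fails if it takes over 72 s, if anything falls off the work surface, if the arm or the gripper's body presses on something with over 40 N, if the wrist force passes 120 N, or if a joint passes its speed limit or range.

## Robot

A 6-joint arm with a two-finger parallel gripper is mounted at the origin on the work surface. World frame = base frame: x ahead of the robot, y to its left, z up, the work surface at z = 0. Lengths are in mm, angles in rad, forces in N, time in s.
With the tool pointing down it reaches from about 350 to 975 mm from the base axis. Payload 7.1 kg.
Tool frame: the origin (TCP) lies on the front face of the gripper's body, between the roots of the fingers; the fingertips stand 80 mm ahead of it and the grasp point (between the pads) lies 61 mm ahead of it (env.tips_ahead is the distance from the TCP to the fingertips, in mm); z points along the fingers, y is the line along which they close (so a half turn about z gives the same grasp; the last joint's range is limited). The gripper opens to 88 mm and grips with 3 to 60 N. Pads are 20 mm wide; open, the fingers measure 115 mm over their backs; the gripper's body (75 mm by 178 mm) begins 61 mm behind the grasp point.
Start: joints at [1.28, 0.423, 1.63, -0, 1.089, -0.019], TCP at [167.76, 602.048, 302.675] pointing down, gripper open.
Joint ranges: [-3, 3], [-0.9, 2.11], [0.09, 2.58], [-1.31, 4.45], [0.11, 2.69], [-2.54, 2.54]. Speed limits (rad/s): [2.39, 2.39, 3.01, 3.14, 3.14, 3.14].

## Interface

Orientations are given as a unit quaternion [x, y, z, w].
In Python, from station import env, set_gripper, viewer, workorder gives the robot as it stands. Calls block until the motion is done:
- env.reach(position, orientation): joint-space move of the TCP to a pose.
- env.move_l(position, rot=None, rate=150, f_stop=None): straight line of the TCP; rot=None keeps the orientation; rate is the mean speed in mm/s. With f_stop (N) it stops when the force on the tool has changed by that much, and returns True; else False.
- env.move_joints(angles): joint-space move.
- set_gripper(opening): finger opening in mm; the grip force is fixed at half the most; returns when the fingers have stopped.
- env.hold(seconds).
- env.ik(position, orientation): joint angles nearest the present ones, or None.
- env.read_state(): the state.
- viewer.camera(name): name is "side" or "top"; returns the picture (480x640x3 uint8, blue, green, red); there is no depth.
- viewer.camera_params(name): a dict with "fx", "fy", "cx", "cy" (pixels), "pose" (4x4, takes a point from camera to world coordinates). Camera axes: x right, y up, looking along -z (the intrinsics and any distortion apply to the point x, -y, -z); pixel columns grow to the right and rows downward; lengths in mm; the calibration is good to about 2 mm. A picture is of the moment at which its call begins. camera_params takes no time and is no camera call.
A pose or a line that the arm cannot do raises env.IKError and nothing moves.
- workorder.sign_off(): hands the job in; it is judged then, once.
The state is a dict: "time_s": time; "qpos": joint angles; "dq": joint speeds; "tau": joint torques, N m; "tool_pos": TCP position; "orientation": TCP orientation; "force": force on the tool from outside, world axes, zero at the start; "wrist_torque": the same for the moment, N m; "width": finger opening in mm; "grip_force": force on a finger pad.
Only numpy, scipy, OpenCV 4.12 (cv2) and the standard library are available. Lean on these libraries where they do the work, as an engineer would, in place of code of your own. Each camera call takes 0.05 s, during which the arm holds its last target. There are 200 camera calls.

## Working session

There is one attempt and no reset: what is moved stays moved. The work goes in short steps, each a Python script; the robot and the scene stay as the last script left them, time stands still between calls to the robot, and variables do not carry over. Pictures are saved under pics/ and viewed, at most 10 in all, crops included, and the job is handed in when it is done.

```bash
ls; mkdir -p pics; python3 - <<'E'
from station import env, set_gripper, viewer, workorder
import cv2
for n in("top","side"):
    cv2.imwrite(f"pics/{n}0.png",viewer.camera(n)); print(n,viewer.camera_params(n))
s=env.read_state();print(s,env.tips_ahead)
E
```

```text
pics
top {'fx': 537.2712630968883, 'fy': 537.2712630968883, 'cx': 328.8393766902828, 'cy': 236.71840345022096, 'pose': array([[-5.68506304e-02,  9.68953478e-01, -2.40618296e-01,
         2.97123602e+02],
       [-9.98382611e-01, -5.52740173e-02,  1.33021039e-02,
         3.01743760e+01],
       [-4.10820018e-04,  2.40985355e-01,  9.70528665e-01,
         1.12644933e+03],
       [ 0.00000000e+00,  0.00000000e+00,  0.00000000e+00,
         1.00000000e+00]])}
side {'fx': 484.7516250926913, 'fy': 484.7516250926913, 'cx': 321.0965044454672, 'cy': 236.77040242110513, 'pose': array([[-9.17240619e-01,  2.76112584e-01, -2.87108843e-01,
         2.91727162e+02],
       [-3.98277858e-01, -6.23657631e-01,  6.72626127e-01,
         6.15065787e+02],
       [ 6.66291767e-03,  7.31309100e-01,  6.82013640e-01,
         6.76477844e+02],
       [ 0.00000000e+00,  0.00000000e+00,  0.00000000e+00,
         1.00000000e+00]])}
{'time_s': 0.1, 'qpos': array([ 1.28000701e+00,  4.23768801e-01,  1.63057564e+00,  2.50558504e-06,
        1.08857387e+00, -1.90083130e-02]), 'dq': array([ 0.00073937, -0.00055413, -0.00198775, -0.00121922, -0.00146443,
       -0.00063982]), 'tau': array([-4.33921387e-04, -5.45616782e+01, -2.74323159e+01,  6.45338441e-02,
        1.88135222e-02, -6.60207547e-05]), 'tool_pos': array([167.65334462, 601.71013745, 301.99152003]), 'orientation': array([ 1.35473206e-01,  9.90780789e-01, -6.54718921e-04, -1.03357146e-04]), 'force': array([-0.51638559, -0.94131249, -0.0010542 ]), 'wrist_torque': array([ 0.02891648, -0.0400801 ,  0.00503343]), 'grip_force': 0.0, 'width': 88.0145265836839} 80.0
```

View pics/top0.png

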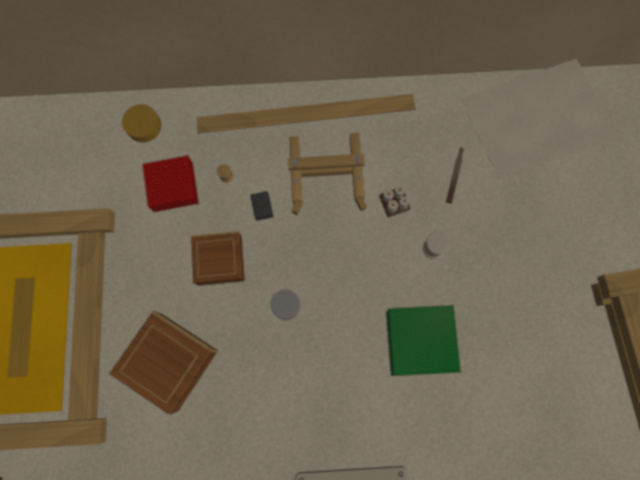

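View pics/side0.png

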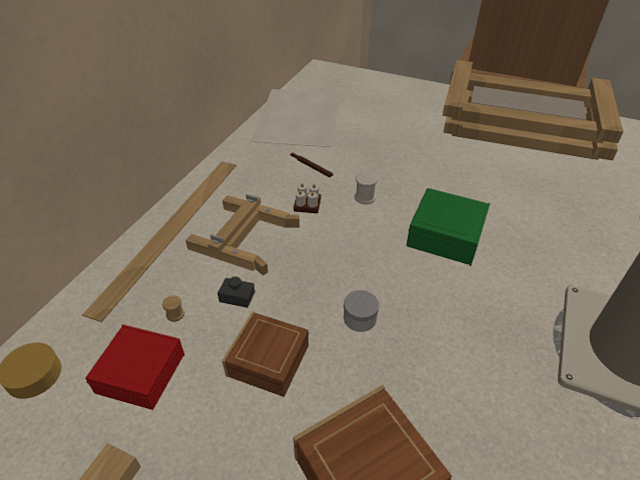

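The small brown box is at (217,258) in top. The other brown box, at (163,362), is larger, so it is the decoy; the red one at (170,183) and the green one at (424,340) are ruled out by colour. The bay is at (328,165), weight (262,205), bobbins (395,200), tin (285,305), spool (434,244), reel (225,172) and creaser (455,175). Next I'll enlarge to confirm the box and measure.

```bash
cat > h.py <<'E'
import numpy as np, cv2
from station import env, set_gripper, viewer, workorder
P={n:viewer.camera_params(n) for n in("top","side")}
def ray(n,u,v):
    p=P[n]; d=p["pose"][:3,:3]@np.array([(u-p["cx"])/p["fx"],-(v-p["cy"])/p["fy"],-1]); return p["pose"][:3,3],d
def pt(n,u,v,z):
    o,d=ray(n,u,v); return (o+d*(z-o[2])/d[2])[:2]
def px(n,X):
    p=P[n]; c=p["pose"][:3,:3].T@(np.asarray(X,float)-p["pose"][:3,3]); return np.array([p["cx"]-p["fx"]*c[0]/c[2],p["cy"]+p["fy"]*c[1]/c[2]])
def boxmask(im):
    h=cv2.cvtColor(im,cv2.COLOR_BGR2HSV); return h
E
python3 - <<'E'
from h import *
a=cv2.imread("pics/top0.png"); b=cv2.imread("pics/side0.png")
A=cv2.resize(a[120:330,180:450],None,fx=2.9,fy=2.85,interpolation=cv2.INTER_CUBIC)
cv2.imwrite("pics/c_top.png",A)
cv2.imwrite("pics/c_side.png",cv2.resize(b[180:400,150:400],None,fx=2.7,fy=2.7,interpolation=cv2.INTER_CUBIC))
h=cv2.cvtColor(a,cv2.COLOR_BGR2HSV)
for n,(u,v) in dict(box=(217,258),big=(163,362),rail=(296,180),bar=(328,163),table=(330,250),weight=(262,205),tin=(285,305),bob=(385,205)).items(): print(n,h[v,u])
E
```

```text
box [ 13 162  88]
big [ 13 168  88]
rail [18 27 95]
bar [ 18 131 105]
table [ 20  47 124]
weight [ 8 21 49]
tin [15 16 94]
bob [ 10 135  49]
```

View pics/c_top.png

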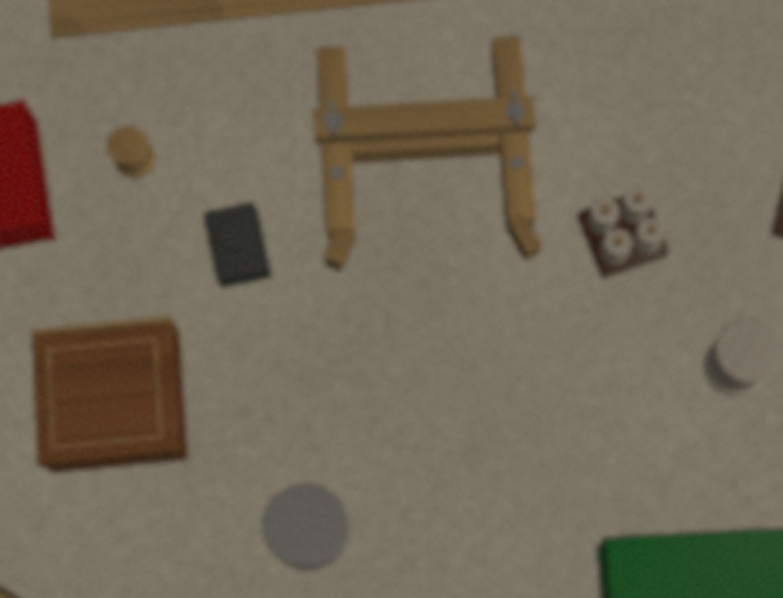

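View pics/c_side.png

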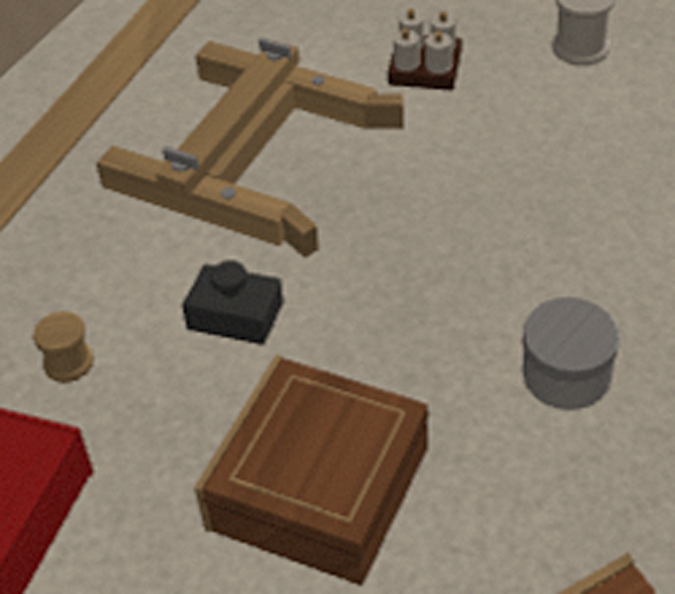

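The crops show that the box's light strip runs along its far edge (crop 35-175, 325), facing the bay, so this is the right box with +x ahead. The weight stands left of the mouth, the bobbins right, and the tin is nearer the robot. Next I'll measure positions.

```bash
cat >> h.py <<'E'
def blob(im,u,v,smin=85,hue=(8,28)):
    h=cv2.cvtColor(cv2.GaussianBlur(im,(3,3),0),cv2.COLOR_BGR2HSV)
    m=((h[...,1]>smin)&(h[...,0]>=hue[0])&(h[...,0]<=hue[1])).astype(np.uint8)
    n,l=cv2.connectedComponents(m); return (l==l[v,u]).astype(np.uint8)
def line(pts):
    vx,vy,x,y=cv2.fitLine(np.float32(pts),cv2.DIST_HUBER,0,.01,.01).ravel(); return np.array([x,y]),np.array([vx,vy])
def boxpose(im,u,v,top="top"):
    """far (strip) and left edges of lid, z=45 -> centre, yaw"""
    m=blob(im,u,v); ys,xs=np.nonzero(m); u0,u1,v0,v1=xs.min(),xs.max(),ys.min(),ys.max()
    far=[pt("top",c,np.nonzero(m[:,c])[0][0]-.5,45) for c in range(u0+9,u1-9)]
    lef=[pt("top",np.nonzero(m[r])[0][0]-.5,r,45) for r in range(v0+9,v1-12)]
    (a,d),(b,e)=line(far),line(lef)
    if d[1]<0:d=-d
    if e[0]<0:e=-e
    t=np.linalg.solve(np.c_[d,-e],b-a); c=a+t[0]*d
    y1,y2=np.arctan2(-d[0],d[1]),np.arctan2(e[1],e[0]); y=(y1+y2)/2
    X=np.array([np.cos(y),np.sin(y)]);Y=np.array([-X[1],X[0]])
    return c-50*X-50*Y,y,y1,y2,(u0,u1,v0,v1)
E
python3 - <<'E'
from h import *
a=cv2.imread("pics/top0.png")
print("box",boxpose(a,217,258))
m=blob(a,328,163,75); ys,xs=np.nonzero(m);print(xs.min(),xs.max(),ys.min(),ys.max())
L=[];R=[];
for r in list(range(140,153))+list(range(178,194)):
    c=np.nonzero(m[r])[0]; L.append(pt("top",c[0]-.5,r,26)); R.append(pt("top",c[-1]+.5,r,26))
(pl,dl),(pr,dr)=line(L),line(R)
dl*=np.sign(dl[0]);dr*=np.sign(dr[0]);print("rail yaw",np.arctan2(dl[1],dl[0]),np.arctan2(dr[1],dr[0]))
d=dl+dr;d/=np.linalg.norm(d);n=np.array([-d[1],d[0]]);print("width",(pl-pr)@n,"(157)")
f=[]
for c in (293,294,295,296,353,354,355,356): f.append(pt("top",c,np.nonzero(m[:,c])[0][0]-.5,26)@d)
print("far ends",np.round(f,1))
yc=(pl+pr)@n/2; o=d*(np.median(f)-115)+n*yc; print("bay",o,np.arctan2(d[1],d[0]))
# bar inner bottom edge & others
for nm,u,v,z in (("weight",262,203,30),("tin",285,305,42),("bob",395,200,30),("spool",434,244,55),("reel",225,172,35)):
    p=pt("top",u,v,z); q=p-o; print(nm,p.round(),"bay",round(q@d),round(q@n))
c,y=boxpose(a,217,258)[:2];q=c-o;print("box in bay",q@d,q@n,y-np.arctan2(d[1],d[0]))
for x,yy,z in((115,78.5,26),(115,-78.5,26),(-35,78.5,26),(-35,-78.5,26)): print(px("side",[*(o+d*x+n*yy),z]),px("top",[*(o+d*x+n*yy),z]))
for i in(-50,50):
  for j in(-50,50):
    X=np.array([np.cos(y),np.sin(y)]);print("boxcorner side",px("side",[*(c+i*X+j*np.array([-X[1],X[0]])),45]).round())
E
```

```text
box (array([536.12305, 248.51811], dtype=float32), np.float32(0.025467696), np.float32(0.046282127), np.float32(0.0046532624), (np.int64(191), np.int64(244), np.int64(231), np.int64(284)))
288 366 133 213
rail yaw 0.0054567433 0.006027467
width 156.94775 (157)
far ends [805.5 805.3 805.2 805.  804.3 804.2 804.  803.9]
bay [689.61238534  11.4078094 ] 0.0057421057
weight [651. 153.] bay -38 142
tin [429. 112.] bay -260 102
bob [ 642. -131.] bay -49 -142
spool [ 535. -199.] bay -156 -209
reel [724. 231.] bay 36 219
box in bay -152.12530852922987 237.987749245536 0.019725591
[184.71479487 240.41985767] [288.78040252 136.07670674]
[226.97405901 194.70815875] [359.51229456 131.96458766]
[252.48569353 262.58391284] [291.90077218 200.62291751]
[289.40319363 212.61330697] [364.83516709 196.25360883]
boxcorner side [310. 330.]
boxcorner side [283. 382.]
boxcorner side [254. 311.]
boxcorner side [223. 360.]
```

Checks hold: rail spacing is 156.9 (nominal 157), and the box corners match the side view within 2 px. The box sits at bay (-152, 238), already nearly aligned. The lane is clear from about -70 to -230. I'll push it along -y with the two spread fingers.

```bash
cat >> h.py <<'E'
BAY=np.array([689.6,11.4]);BY=0.0057
def quat(phi): # tool y axis direction (world angle), pointing down; a: y=(sin2a,-cos2a)
    a=(phi+np.pi/2)/2; return np.array([np.cos(a),np.sin(a),0,0])
def w(x,y): c,s=np.cos(BY),np.sin(BY); return BAY+np.array([c*x-s*y,s*x+c*y])
def st(m=""):
    s=env.read_state(); print(m,round(s["time_s"],2),s["tool_pos"].round(1),s["force"].round(2),round(s["width"],1)); return s
def best(p,phi):
    o=[]
    for k in(0,np.pi):
        q=env.ik(p,quat(phi+k))
        if q is not None:o.append((abs(q[5]),quat(phi+k)))
    return min(o,key=lambda t:t[0])[1]
E
python3 - <<'E'
from h import *
set_gripper(50)
p=np.array([536,335,170.]); q=best(p,np.pi/2*0+0.0+BY)
env.reach(p,q); st("above")
env.move_l([536,335,92],rate=120); st("down")
hit=env.move_l([536,300,92],rate=25,f_stop=1.5); st(f"hit {hit}")
E
```

```text
above 2.58 [535.7 336.  170.4] [-1.02 -0.21  0.38] 50.0
down 3.38 [536.3 335.3  92.4] [-0.14  0.14 -0.01] 49.7
hit True 4.34 [535.9 309.6  91.7] [ 0.68 -0.21  0.51] 50.1
```

```bash
python3 - <<'E'
from h import *
for y in (290,180,71):
    h=env.move_l([536,y,92],rate=25 if y==290 else 45,f_stop=15); st(f"y{y} {h}")
    if h: break
cv2.imwrite("pics/top1.png",viewer.camera("top"))
env.move_l([536,env.read_state()["tool_pos"][1]+25,92],rate=60)
env.move_l([536,130,210],rate=150);st()
env.reach([440,330,230],best([440,330,230],BY)); st("away")
a=viewer.camera("top");cv2.imwrite("pics/top2.png",a);cv2.imwrite("pics/side2.png",viewer.camera("side"))
u,v=px("top",[536,10,45]).round().astype(int)
try: print((u,v),boxpose(a,u,v))
except Exception as e: print(e)
E
```

```text
y290 False 5.29 [536.  289.9  92.1] [-0.44 -0.27  0.03] 49.8
y180 False 7.88 [536.  180.1  92. ] [0.26 2.08 1.37] 50.3
y71 False 10.46 [536.  71.  92.] [1.6  4.48 4.09] 50.0
 12.04 [535.5 129.7 209.4] [-0.62  0.37 -0.02] 50.2
away 12.93 [440.2 329.3 229.5] [ 0.03 -0.96  0.22] 50.2
(np.int64(332), np.int64(250)) (array([535.86017,   9.67701], dtype=float32), np.float32(-0.0032984323), np.float32(-0.0032895368), np.float32(-0.0033073279), (np.int64(308), np.int64(357), np.int64(226), np.int64(278)))
```

View pics/top2.png

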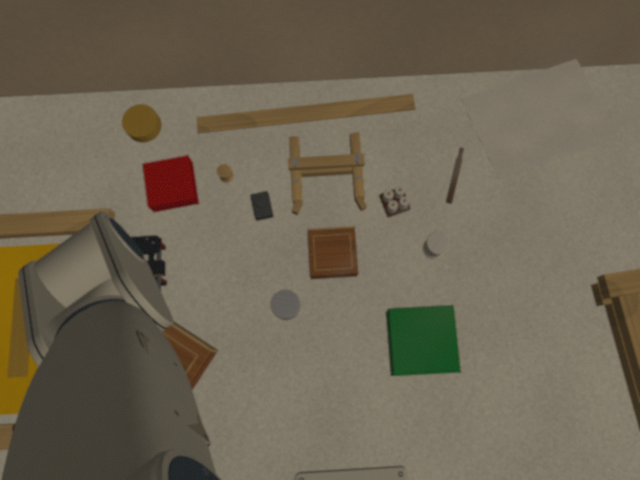

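The picture shows the box in the lane at (332,252) and square to the bay. Spool (434,244), reel (225,172) and the fixed things haven't moved. Next is the push into the mouth.

```bash
python3 - <<'E'
from h import *
def tool(bx,z): return np.array([*w(bx-60,0),z])   # tool when box origin at bay x=bx
p=tool(-175,170); q=best(p,np.pi/2+BY)
env.reach(p,q); env.move_l(tool(-175,92),rate=120); st("down")
h=env.move_l(tool(-148,92),rate=25,f_stop=1.5); st(f"touch {h}")
for bx in(-110,-45):
    h=env.move_l(tool(bx,92),rate=30,f_stop=13); st(f"bx{bx} {h}")
    if h: break
a=viewer.camera("top");cv2.imwrite("pics/top3.png",a);cv2.imwrite("pics/side3.png",viewer.camera("side"))
E
python3 -c "
import cv2;b=cv2.imread('pics/side3.png');cv2.imwrite('pics/c3.png',cv2.resize(b[150:370,150:420],None,fx=2.7,fy=2.7))"
```

```text
down 15.07 [454.9  10.3  92.3] [-0.16  0.19  0.22] 49.9
touch True 15.85 [475.   10.1  91.8] [0.27 0.52 0.64] 49.7
bx-110 False 17.51 [519.6  10.4  92. ] [-0.83 -0.53 -0.53] 49.7
bx-45 False 19.82 [584.5  10.8  92. ] [-3.87  0.73  2.92] 50.2
```

View pics/c3.png

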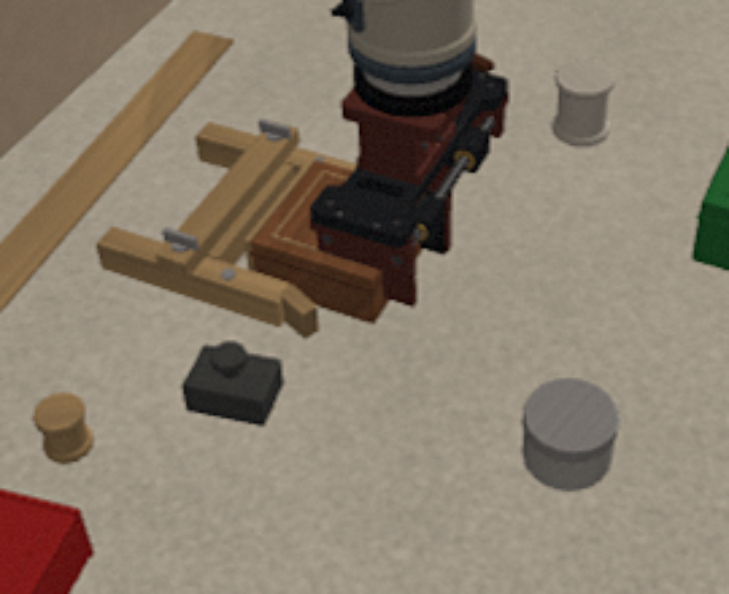

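The box is in the mouth between the flares (crop 250-385, 170-320), with a narrow gap left to the bar. I'll creep forward to feel for the bar.

```bash
python3 - <<'E'
from h import *
def tool(bx,z): return np.array([*w(bx-60,0),z])
h=env.move_l(tool(4,92),rate=6,f_stop=6); st(f"creep {h}")
for i in range(4): env.hold(.1); st()
E
```

```text
creep True 23.77 [604.4  10.9  91.6] [-0.54 -0.98 -0.22] 50.1
 23.88 [603.8  10.9  91.3] [ 0.34 -0.34  0.59] 49.9
 23.98 [603.3  10.9  91.1] [-0.2  -0.72 -1.05] 49.8
 24.07 [603.   10.9  91. ] [ 0.72  0.43 -0.65] 50.2
 24.18 [602.8  10.9  91.1] [-0.36 -0.7   0.91] 50.0
```

```bash
cat >> h.py <<'E'
def fx(n=4):
    f=[]
    for _ in range(n): env.hold(.02); f.append(env.read_state()["force"])
    f=np.mean(f,0); return f
E
python3 - <<'E'
from h import *
d=np.array([np.cos(BY),np.sin(BY)])
s0=env.read_state(); x=602.8
for i in range(16):
    x+=.4; env.move_l([x,10.9,92],rate=6,f_stop=12); f=fx(); s=env.read_state()
    print(round(s["time_s"],2),round(x,1),s["tool_pos"].round(2),f.round(1))
    if f[0]<-12: break
E
```

```text
24.55 603.2 [603.24  10.88  92.06] [-0.1 -0.2  0.2]
24.87 603.6 [603.62  10.89  91.99] [ 0.2 -0.1 -0.3]
25.18 604.0 [603.98  10.87  91.98] [ 0.4 -0.3 -0.3]
25.5 604.4 [604.43  10.89  92.03] [-0.2  0.4 -0.3]
25.82 604.8 [604.81  10.87  91.99] [0.1 0.1 0.2]
26.13 605.2 [605.    10.92  91.96] [-0.8 -0.1  1. ]
26.45 605.6 [605.05  10.94  91.91] [-4.5 -0.1  3.3]
26.77 606.0 [605.13  10.9   91.94] [-6.2 -0.3  5.2]
27.08 606.4 [605.14  10.89  91.87] [-7.4  0.   6.1]
27.4 606.8 [605.21  10.9   91.86] [-8.6  0.2  6.9]
27.72 607.2 [605.28  10.91  91.87] [-9.8  0.2  8.4]
28.03 607.6 [605.34  10.9   91.85] [-10.3  -0.3   9.2]
28.35 608.0 [605.4   10.89  91.85] [-12.    0.2  11.1]
28.67 608.4 [605.43  10.92  91.84] [-13.6  -0.1  12.5]
```

The bar is felt at tool x≈605. The fingers are also bearing down (Fz 12), which raises the contact force and wastes push. I'll ease z to unload that and then hold 14 N.

```bash
python3 - <<'E'
from h import *
x,z=608.4,92.; x-=.6
t=None; ok=0
for i in range(34):
    env.move_l([x,10.9,z],rate=6,f_stop=10); f=fx(3); s=env.read_state()
    print(round(s["time_s"],2),round(x,2),round(z,2),s["tool_pos"].round(2),f.round(1))
    if np.hypot(f[0],f[2])>19: x-=.5; continue
    good=abs(f[2])<4 and -15.5<f[0]<-12.5
    if good:
        ok+=1
        if ok>=2: break
        continue
    ok=0
    z+=np.clip(f[2]*.06,-.4,.4)
    if abs(f[2])<7: x+=np.clip((14+f[0])*.15,-.4,.4)
if ok>=2:
    for i in range(10): env.hold(.25); print(fx(2).round(1))
cv2.imwrite("pics/top4.png",viewer.camera("top"));st()
E
```

```text
28.97 607.8 92.0 [605.34  10.9   91.84] [-11.9  -0.3  10.6]
29.27 607.8 92.4 [605.35  10.9   91.86] [-11.1   0.1   6.1]
29.57 608.2 92.76 [605.36  10.9   91.86] [-10.4   0.1   4.7]
29.87 608.6 93.04 [605.46  10.9   91.92] [-10.5   0.    3.5]
30.17 609.0 93.25 [605.5   10.92  91.94] [-11.4   0.1   3.2]
30.47 609.39 93.44 [605.58  10.92  91.96] [-11.7   0.1   2.4]
30.77 609.73 93.58 [605.6   10.93  91.96] [-12.7  -0.5   2.5]
31.07 609.73 93.58 [605.58  10.91  91.95] [-12.9  -0.3   2.6]
[-13.    0.1   2. ]
[-12.5   0.2   2.3]
[-13.1  -0.3   2.5]
[-13.2   0.3   2.3]
[-12.6  -0.2   2.3]
[-12.1  -0.4   2. ]
[-13.    0.2   2.2]
[-12.5   0.6   1.9]
[-12.9   0.2   2.1]
[-12.6   0.4   2.8]
 33.95 [605.6  10.9  92. ] [-13.28  -0.08   2.61] 50.2
```

```bash
python3 - <<'E'
from h import *
env.move_l([610.4,10.9,93.7],rate=6,f_stop=7)
for i in range(8): env.hold(.25); print(fx(2).round(1))
env.move_l([603,10.9,92.3],rate=8);st("off")
env.move_l([570,10.9,92.3],rate=40);env.move_l([545,11,230],rate=150)
env.reach([440,330,240],best([440,330,240],BY)); st("away")
a=viewer.camera("top");b=viewer.camera("side");cv2.imwrite("pics/top5.png",a);cv2.imwrite("pics/side5.png",b)
cv2.imwrite("pics/c5.png",np.hstack([cv2.resize(a[120:300,260:400],(390,500),interpolation=2),cv2.resize(b[170:320,170:330],(400,500),interpolation=2)]))
E
```

```text
[-14.1   0.5   3.1]
[-14.    0.1   3.5]
[-14.4   0.    3.3]
[-14.9   0.4   3.6]
[-14.5   0.2   2.9]
[-14.2   0.2   4. ]
[-14.7  -0.3   3.5]
[-14.9  -0.1   3.3]
off 37.58 [603.3  10.9  92.5] [ 0.33  0.64 -0.21] 49.9
away 40.9 [440.3 329.4 239.6] [ 1.8  -0.12 -0.21] 49.9
```

View pics/c5.png

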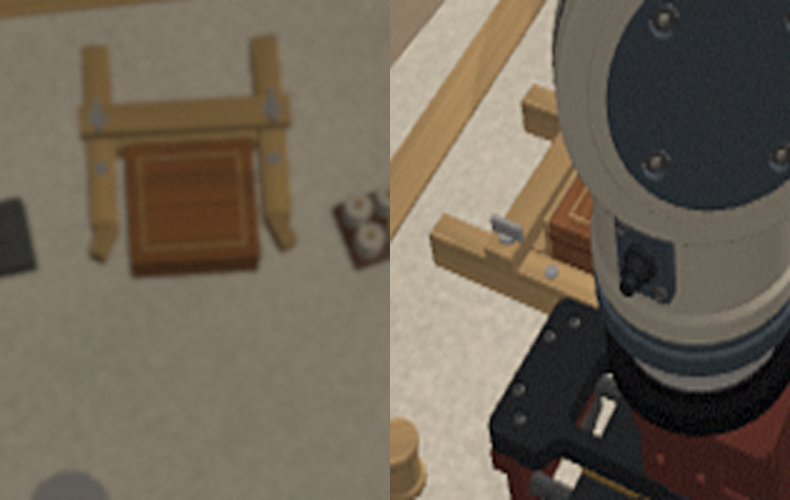

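The left half shows the box between the rails with its strip edge (130,141)-(258,136) against the bar; the side view is blocked by the arm. I'll check the numbers once, with the lid and bar edges cast at their heights.

```bash
python3 - <<'E'
from h import *
a=cv2.imread("pics/top5.png"); a0=cv2.imread("pics/top0.png")
h=cv2.cvtColor(a,cv2.COLOR_BGR2HSV); h0=cv2.cvtColor(a0,cv2.COLOR_BGR2HSV)
for u in(312,328,344): print(u,"now",[tuple(map(int,h[v,u,:])) for v in range(162,176)],"\n  before V",[int(h0[v,u,2]) for v in range(155,178)])
print("pred strip top/bar top edge/bar foot",px("top",[715.6,11,45]),px("top",[715.6,11,40]),px("top",[715.6,11,0]))
m=((h[...,0]<16)&(h[...,1]>135)).astype(np.uint8); n,l=cv2.connectedComponents(m); m=(l==l[195,328])
far=[pt("top",c,np.nonzero(m[:,c])[0][0]-.5,45) for c in range(312,346)]
lef=[pt("top",np.nonzero(m[r])[0][0]-.5,r,45) for r in range(175,205)]
rig=[pt("top",np.nonzero(m[r])[0][-1]+.5,r,45) for r in range(175,205)]
for n_,L in(("far",far),("left",lef),("right",rig)):
    p,d=line(L); print(n_,p,d, "bay xy",(p-BAY)@[1,BY],(p-BAY)@[-BY,1])
E
```

```text
312 now [(18, 127, 110), (18, 135, 108), (18, 127, 110), (18, 125, 108), (19, 125, 98), (17, 126, 87), (17, 126, 87), (18, 130, 96), (17, 126, 101), (17, 136, 92), (14, 148, 88), (13, 168, 88), (13, 166, 89), (14, 156, 93)] 
  before V [122, 115, 105, 103, 102, 105, 105, 105, 109, 108, 107, 95, 85, 83, 94, 105, 101, 97, 87, 80, 83, 99, 112]
328 now [(17, 126, 111), (18, 136, 109), (19, 130, 108), (18, 134, 101), (18, 126, 89), (18, 132, 85), (18, 129, 97), (18, 134, 101), (17, 131, 97), (15, 153, 85), (13, 160, 83), (14, 163, 83), (14, 161, 87), (14, 148, 93)] 
  before V [115, 109, 107, 105, 104, 106, 108, 107, 105, 106, 100, 86, 84, 94, 102, 107, 100, 87, 81, 81, 96, 112, 122]
344 now [(17, 124, 111), (18, 129, 111), (18, 125, 104), (18, 127, 92), (17, 127, 88), (18, 124, 99), (18, 128, 106), (17, 128, 100), (16, 147, 90), (13, 164, 87), (13, 170, 87), (15, 164, 90), (15, 145, 95), (15, 150, 97)] 
  before V [110, 107, 107, 107, 108, 108, 107, 109, 107, 102, 90, 86, 97, 105, 107, 102, 89, 80, 84, 96, 113, 123, 124]
pred strip top/bar top edge/bar foot [326.87666314 168.57190973] [326.88586182 169.41844036] [326.95675999 175.94301348]
far [710.9717      6.9187016] [0.00567953 0.99998385] bay xy 21.346136286897636 -4.603116925506592
left [669.96423   58.308342] [0.9999053  0.01376132] bay xy -19.368389052276633 47.02026584960937
right [663.2636  -36.19776] [0.99986154 0.01663977] bay xy -26.607696400909447 -47.447644117431636
```

```bash
python3 -c "
from h import *
st(); print(workorder.sign_off())"
```

```text
41.0 [440.6 329.1 239.8] [0.61 0.05 0.6 ] 49.8
the job is handed in; nothing more can be done
None
```

I slid the box into the bay strip first and pressed it square on the end bar at about 14 N for over two seconds; I then let go and signed the job off at 41 s, with no verdict returned.

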